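Run the brake-gauge carriage home against its stop

TASK

Press the lock button on the gauge carriage and, keeping it pressed, push the carriage along its bed until it is fully home against the end stop. Then let the button spring back up so the carriage is locked there. Leave everything else on the table and on the bed where it is: nothing is to be knocked about or picked up.

Things in the scene. Friction and masses are not known exactly. Their poses are not given: they have to be found in the camera images.
- bed: grey cast-iron slide bed fixed to the table, 16 mm high; the carriage slides along the bed's own +y, on its centre line x = 0. It reaches from -195 to +235 mm in y, -65 to +145 mm in x; beyond x = +60 mm is a flat shelf with small loose fittings on it. Origin on the table surface.
- carriage (a joint): travel of the gauge carriage along the bed's +y, in m (larger is nearer the end stop). While the button is up a toothed lock under it holds the carriage (it has up to 10 mm of play at the start); with the button down it slides with about 3 N of drag, 120 to 190 mm to the stop. It is 110 mm wide (x), 170 mm long (y).
- lock_button (a joint): how far the lock button is pressed down, in m: 0 up (carriage locked), 0.008 fully down. It takes about 5 N to start it and 8 N to hold it fully down; pressed 4 mm or more the carriage is free. Let go, it springs up and locks the carriage at the next gap between teeth (16 mm apart); at the stop it comes fully up only if the carriage is home within about 2 mm.
- button_top (a point): centre of the top of the lock button, a dark steel ribbed pad 60 mm (bed x) by 46 mm (bed y) on the carriage's low rear deck (70 mm long, top 38 mm above the table); its top is 47 mm above the table when up, 39 mm when fully pressed. It moves with carriage and button; axes as the bed's.
- nose (a point): centre of the carriage's front (+y) face, which meets the stop; 41 mm above the table; axes as the bed's; 127 mm ahead of the button's centre. The front 100 mm of the carriage is a raised block (top 64 mm above the table) with a face-up black-dialled gauge 96 mm across (top 78 mm). Its upright rear face is 4 mm ahead of the button's +y edge: a fingertip on the button can push on it.
- stop_face (a point): point on the end stop's face that the carriage meets, 41 mm above the table, axes as the bed's. The stop is a grey cast block 110 x 36 x 40 mm clamped across the bed, two steel bolts and a brass plug on top; where along the bed varies. The carriage is home when nose and this point have the same y in the bed's axes.
- plug_a_mid (a point): steel test plug, 44 mm tall, 32 mm head upward, standing on the bed's shelf: a loose bystander to be left where it stands; this point is on its axis, half-way up
- plug_b_mid (a point): the other, like steel test plug: a loose bystander to be left where it stands; this point is on its axis, half-way up
- snubber_mid (a point): brass pressure snubber, 50 mm tall, 34 mm across, standing on the bed's shelf: a loose bystander to be left where it stands; this point is on its axis, half-way up
- valve_mid (a point): squat zinc valve body 110 x 70 x 76 mm standing on a free-turning steel turntable plate (220 mm across, top 25 mm above the table) left of the bed: a loose bystander; this point is 35 mm above its foot
- union_mid (a point): brass pipe union, 55 mm tall, 48 mm across, standing on the table: a loose bystander to be left where it stands; this point is on its axis, half-way up
- jar_mid (a point): amber grease jar, 75 mm tall, 68 mm across, standing on the table: a loose bystander to be left where it stands; this point is on its axis, half-way up
- spanner_grip (a point): steel spanner 200 mm long lying on the table right of the bed: a loose bystander; this point is on its handle

How it is judged:
On the way, in this order (a step that is already met when the one before it is completed fails the run):
1. the lock button is pressed while the carriage is still well short of the stop (value of joint lock_button above 0.0035 m and y of nose in the frame of stop_face below -0.09 m), for 0.1 s.
2. the carriage is home against the stop with the button still held down (value of joint lock_button above 0.003 m and y of nose in the frame of stop_face above -0.003 m), for 0.1 s.
At the end, for the whole second after the job is handed in: the carriage's nose is within 3 mm of the end stop, at rest, the lock button is up again (within 1.5 mm), and every loose fitting is within 30 mm of where it stood (y of nose in the frame of stop_face above -0.003 m and value of joint lock_button below 0.0015 m and velocity of joint carriage between -0.005 and 0.005 m/s and not (distance of plug_a_mid from where it was at the start of the episode above 0.03 m) and not (distance of plug_b_mid from where it was at the start of the episode above 0.03 m) and not (distance of snubber_mid from where it was at the start of the episode above 0.03 m) and not (distance of valve_mid from where it was at the start of the episode above 0.03 m) and not (distance of union_mid from where it was at the start of the episode above 0.03 m) and not (distance of jar_mid from where it was at the start of the episode above 0.03 m) and not (distance of spanner_grip from where it was at the start of the episode above 0.03 m)); the robot touches nothing.
It fails at once if the lock button is let up part-way along (value of joint lock_button below 0.002 m and y of nose in the frame of stop_face between -0.1 and -0.006 m).
It fails at once if a loose fitting is shifted by more than 30 mm (distance of any of plug_a_mid, plug_b_mid, snubber_mid, valve_mid, union_mid, jar_mid, spanner_grip from where it was at the start of the episode above 0.03 m).
It fails at once if a loose fitting is lifted (height (world z) of any of plug_a_mid, plug_b_mid above 0.05 m or height (world z) of snubber_mid above 0.053 m or height (world z) of valve_mid above 0.072 m or height (world z) of union_mid above 0.039 m or height (world z) of jar_mid above 0.049 m or height (world z) of spanner_grip above 0.03 m).
It also fails if it takes over 40 s, if anything falls off the work surface, if the arm or the gripper's body presses on something with over 40 N, if the wrist force passes 120 N, or if a joint passes its speed limit or range.

ROBOT

A 6-joint arm with a two-finger parallel gripper is mounted at the origin on the work surface. World frame = base frame: x ahead of the robot, y to its left, z up, the work surface at z = 0. Lengths are in m, angles in rad, forces in N, time in s.
With the tool pointing down it reaches from about 0.375 to 0.975 m from the base axis. Payload 3.8 kg.
Tool frame: the origin (TCP) lies at the very end of the fingers, on their centre line; the grasp point (between the pads) lies behind it (grasp_offset is the y of the grasp point in the tool frame, in m); y points along the fingers, x is the direction in which the jaws open and shut, and the axes are right-handed (so a half turn about y gives the same grasp; the last joint's range is limited). The gripper opens to 85 mm and grips with 20 to 120 N. Pads are 22 mm wide; open, the fingers measure 114 mm over their backs; the gripper's body (76 mm by 85 mm) begins 54 mm behind the grasp point. The pads swing forward as they close: fully open they stand 13 mm farther back than shut.
Start: joints at [-0.037, 0.264, 1.604, -0, 1.274, -0.037], TCP at [0.675, -0, 0.231] pointing down, gripper open.
Joint ranges: [-2.63, 2.63], [-0.94, 2.18], [0.31, 2.57], [-1.31, 4.45], [0, 2.66], [-2.55, 2.55]. Speed limits (rad/s): [2.57, 2.57, 3.14, 3.14, 3.14, 3.14].

INTERFACE

Orientations are given as a rotation vector (axis times angle).
In Python, from cell import * gives the robot as it stands. Calls block until the motion is done:
- move_pose(position, orientation): joint-space move of the TCP to a pose.
- move_straight(position, v=0.15, rotation=None, max_force=None): straight line of the TCP; rotation=None keeps the orientation; v is the mean speed in m/s. With max_force (N) it stops when the force on the tool has changed by that much, and returns True; else False.
- set_joints(angles): joint-space move.
- command_gripper(opening, newtons=None): finger opening in m; newtons is the grip in N (None keeps the last); returns when the fingers have stopped.
- sleep(seconds).
- inverse_kinematics(position, orientation): joint angles nearest the present ones, or None.
- snapshot(name): name is "scene" or "side" or "wrist"; returns a dict with "color" (400x640x3 uint8, red, green, blue), "fovy" (degrees; the focal length in pixels is half the picture's height over the tangent of half this angle, whatever the lens; pixels are square), "cx", "cy" (the principal point, pixels), "rvec" (rotation vector, rad) and "tvec" (3), from world to camera coordinates, as OpenCV has them. Camera axes: x right, y down, z forward; pixel columns grow to the right and rows downward; lengths in m; the calibration is good to about 2 mm. A picture is of the moment at which its call begins. There is no depth.
A pose or a line that the arm cannot do raises Unreachable and nothing moves.
- finish_job(): hands the job in, once; it reports no verdict.
Readings, each from a call of its own:
- current_clock(): time.
- current_joint_positions(): joint angles.
- current_qd(): joint speeds.
- current_joint_efforts(): joint torques, N m.
- current_tool_pos(): TCP position.
- current_tcp_rot(): TCP orientation.
- current_force(): force on the tool from outside, world axes, zero at the start.
- current_ft_torque(): the same for the moment, N m.
- current_gripper_width(): finger opening in m.
Only numpy, scipy, OpenCV 4.12 (cv2) and the standard library are available. Lean on these libraries where they do the work, as an engineer would, in place of code of your own. Each camera call takes 0.05 s, during which the arm holds its last target.

## Working session

There is one attempt and no reset: what is moved stays moved. The work goes in short steps, each a Python script; the robot and the scene stay as the last script left them, time stands still between calls to the robot, and variables do not carry over. Pictures are saved under pics/ and viewed, and the job is handed in when it is done.

```bash
mkdir -p pics; ls; python3 - <<'E'
from cell import *
import cv2
for n in ("scene","side","wrist"):
    s=snapshot(n); cv2.imwrite(f"pics/{n}0.png",s["color"][:,:,::-1]); print(n,s["fovy"],s["cx"],s["cy"],s["rvec"],s["tvec"])
print(current_clock(),current_tool_pos(),current_tcp_rot(),current_gripper_width(),grasp_offset if 'grasp_offset' in globals() else None)
E
```

```text
pics
scene 52.461754848513486 316.37806045202825 198.14220750721265 [ 1.8147068   1.62868024 -0.73580075] [-0.04852343 -0.28922396  1.66866138]
side 48.03883795044348 314.39813345230345 197.44204382443255 [ 0.58945675 -2.68062764  1.16852844] [0.4872329  0.17864941 1.25426768]
wrist 59.12347325703246 318.63794245067163 192.98611991572463 [-2.86437175e+00  2.20308437e-03  1.00275369e-03] [-0.67345126 -0.0339355   0.37818451]
0.15 [6.74411385e-01 1.29217201e-05 2.30232911e-01] [-1.57076248e+00  1.36880580e-03  1.41629125e-03] 0.08527726315127586 -0.0187
```

View pics/scene0.png

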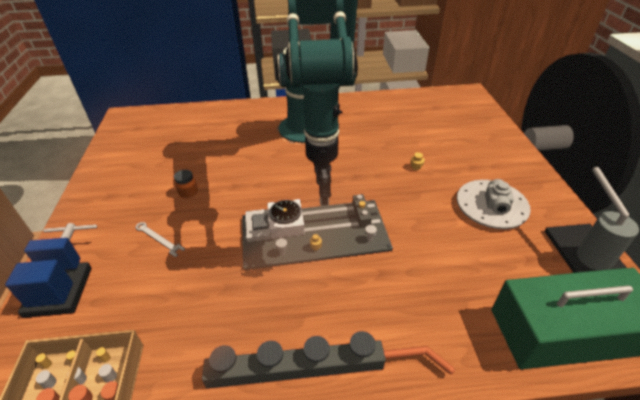

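View pics/side0.png

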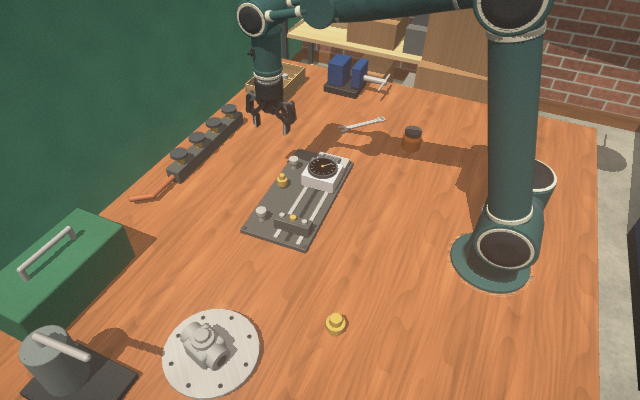

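View pics/wrist0.png

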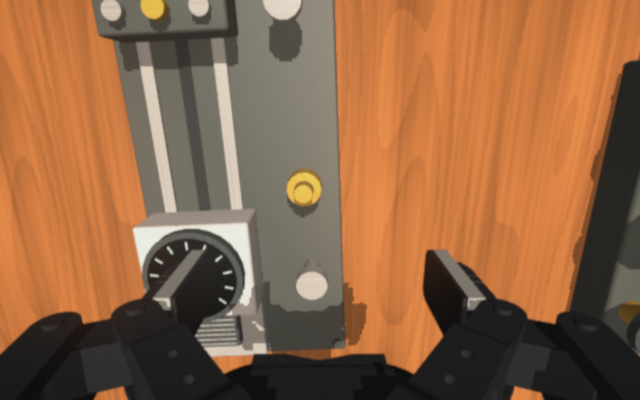

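```bash
python3 - <<'E'
import cv2
a=cv2.imread("pics/side0.png")[140:260,230:365]; cv2.imwrite("pics/side0c.png",cv2.resize(a,None,fx=5,fy=5,interpolation=cv2.INTER_CUBIC)[:600,:800])
a=cv2.imread("pics/scene0.png")[185:275,235:395]; cv2.imwrite("pics/scene0c.png",cv2.resize(a,None,fx=5,fy=5,interpolation=cv2.INTER_CUBIC))
a=cv2.imread("pics/wrist0.png")[190:365,110:360]; cv2.imwrite("pics/wrist0c.png",cv2.resize(a,None,fx=3,fy=3,interpolation=cv2.INTER_CUBIC))
E
```

```text
(no output)
```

View pics/side0c.png

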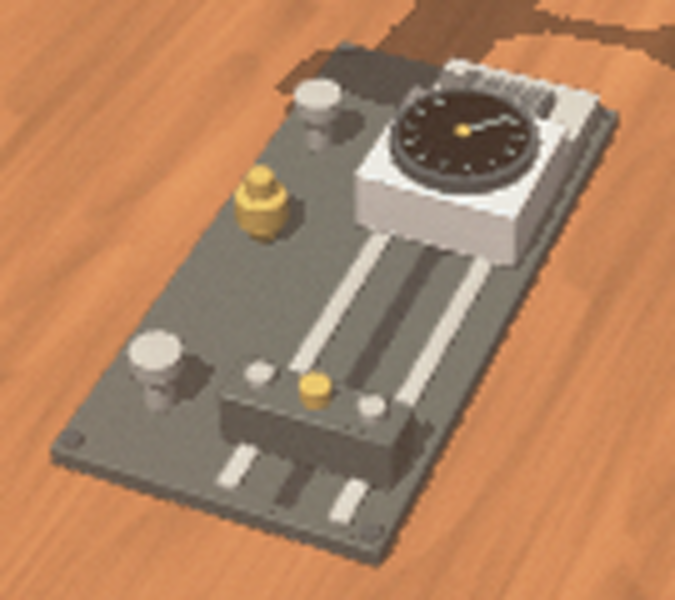

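View pics/scene0c.png

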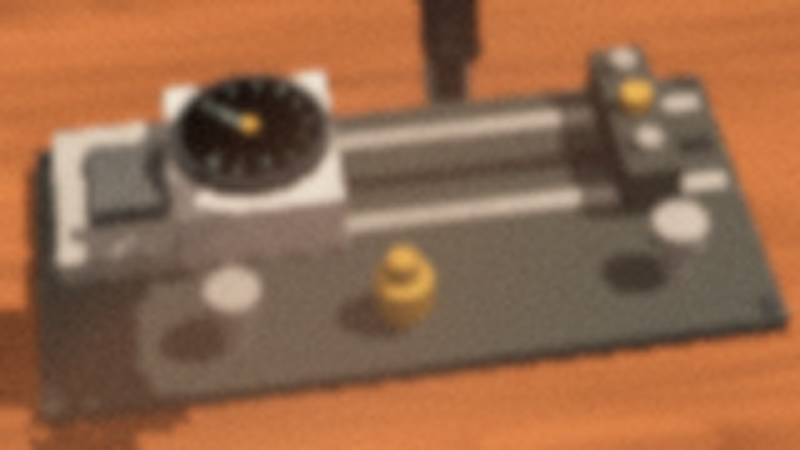

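View pics/wrist0c.png

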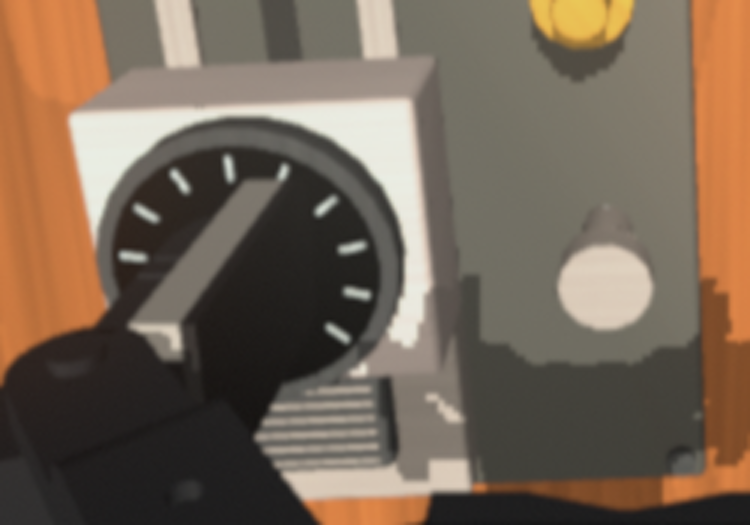

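```bash
cat > est.py <<'E'
import numpy as np, cv2
from scipy.optimize import least_squares
CAM={"scene":(52.461754848513486,316.37806045202825,198.14220750721265,[1.8147068,1.62868024,-0.73580075],[-0.04852343,-0.28922396,1.66866138]),
"side":(48.03883795044348,314.39813345230345,197.44204382443255,[0.58945675,-2.68062764,1.16852844],[0.4872329,0.17864941,1.25426768]),
"wrist":(59.12347325703246,318.63794245067163,192.98611991572463,[-2.86437175e+00,2.20308437e-03,1.00275369e-03],[-0.67345126,-0.0339355,0.37818451])}
def proj(c,P):
    f,cx,cy,r,t=CAM[c]; f=200/np.tan(np.radians(f/2))
    K=np.array([[f,0,cx],[0,f,cy],[0,0,1]])
    return cv2.projectPoints(np.float64(P).reshape(-1,3),np.float64(r),np.float64(t),K,None)[0].reshape(-1,2)
C={"side":(5,230,140),"scene":(5,235,185),"wrist":(3,110,190)}
# cam,x,y-kind,yoff,z,u,v
D=[("side",.145,"b",.235,.016,52,452),("side",-.065,"b",.235,.016,380,555),("side",-.065,"b",-.195,.016,618,112),("side",.145,"b",-.195,.016,340,42),
("scene",.145,"b",-.195,.016,42,412),("scene",.145,"b",.235,.016,785,318),("scene",-.065,"b",.235,.016,697,80),("scene",-.065,"b",-.195,.016,40,150),
("wrist",.145,"b",-.195,.016,703,470),
("side",.055,"s",.036,.056,222,395),("side",-.055,"s",.036,.056,390,443),
("scene",-.055,"s",0,.056,595,50),("scene",.055,"s",0,.056,615,165),
("side",.055,"n",0,.064,355,178),("side",-.055,"n",0,.064,517,218),
("wrist",-.055,"n",0,.064,68,115),("wrist",.055,"n",0,.064,415,97),
("scene",.055,"n",0,.064,347,200),("scene",-.055,"n",0,.064,325,72)]
def W(p,x,y,z):
    c,s=np.cos(p[2]),np.sin(p[2]); return [p[0]+c*x-s*y,p[1]+s*x+c*y,z]
def res(p):
    r=[]
    for c,x,k,yo,z,u,v in D:
        y=yo+{"b":0,"s":p[3],"n":p[4]}[k]; m,a,b=C[c]
        q=proj(c,W(p,x,y,z))[0]; r+=list(q-[(u+.5)/m+a-.5,(v+.5)/m+b-.5])
    return np.array(r)
o=least_squares(res,[.7,0,0,.18,.03],loss="soft_l1")
p=o.x
if __name__=="__main__":
    print(p); R=res(p).reshape(-1,2)
    for d,e in zip(D,R): print(d[:4],e.round(1))
    print("nose",W(p,0,p[4],.041),"btn",W(p,0,p[4]-.127,.047),"stop",W(p,0,p[3],.041),"gap",p[3]-p[4])
E
python3 est.py
```

```text
[ 0.55162632 -0.03763501  0.04848766  0.15316343 -0.01151753]
('side', 0.145, 'b', 0.235) [-1.2 -0.5]
('side', -0.065, 'b', 0.235) [-0.3 -0.1]
('side', -0.065, 'b', -0.195) [-0.  -0.2]
('side', 0.145, 'b', -0.195) [-0.4 -0.3]
('scene', 0.145, 'b', -0.195) [0.3 0. ]
('scene', 0.145, 'b', 0.235) [ 2.2 -0.6]
('scene', -0.065, 'b', 0.235) [ 1.3 -1.7]
('scene', -0.065, 'b', -0.195) [-0.4 -0.3]
('wrist', 0.145, 'b', -0.195) [1.9 1.6]
('side', 0.055, 's', 0.036) [-1.2 -0.7]
('side', -0.055, 's', 0.036) [0.6 0.4]
('scene', -0.055, 's', 0) [-1.9 -0. ]
('scene', 0.055, 's', 0) [2.  1.6]
('side', 0.055, 'n', 0) [-0.5 -1. ]
('side', -0.055, 'n', 0) [-0.2 -0.2]
('wrist', -0.055, 'n', 0) [-1.7 -0.1]
('wrist', 0.055, 'n', 0) [-0.5  0.4]
('scene', 0.055, 'n', 0) [ 0.2 -0.6]
('scene', -0.055, 'n', 0) [ 0.1 -0.4]
nose [np.float64(0.552184555574179), np.float64(-0.04913900431717962), 0.041] btn [np.float64(0.5583400763560934), np.float64(-0.17598974165797485), 0.047] stop [np.float64(0.5442026890355415), np.float64(0.11534840327257823), 0.041] gap 0.1646809565464075
```

```bash
python3 - <<'E'
from cell import *
from est import p,W
import cv2,numpy as np
from scipy.spatial.transform import Rotation as Ro
command_gripper(0.0,30)
rv=(Ro.from_euler('z',p[2])*Ro.from_euler('x',-np.pi/2)).as_rotvec()
move_pose(W(p,0,p[4]-.127-.09,.24),rv)
s=snapshot("wrist"); cv2.imwrite("pics/wrist1.png",s["color"][:,:,::-1]); print(s["fovy"],s["cx"],s["cy"],list(s["rvec"]),list(s["tvec"]))
print(current_tool_pos(),current_clock(),current_gripper_width(),current_force())
E
```

```text
59.12347325703246 318.63794245067163 192.98611991572463 [np.float64(-2.864101760297932), np.float64(-0.06734036696055155), np.float64(-0.012408630237441437)] [np.float64(-0.5498007331308891), np.float64(-0.3175249021553327), np.float64(0.30644481312937194)]
[ 0.56341528 -0.2647222   0.23994532] 2.0833 0.00029827444377273146 [ 0.13686065  0.01015946 -0.30804313]
```

View pics/wrist1.png

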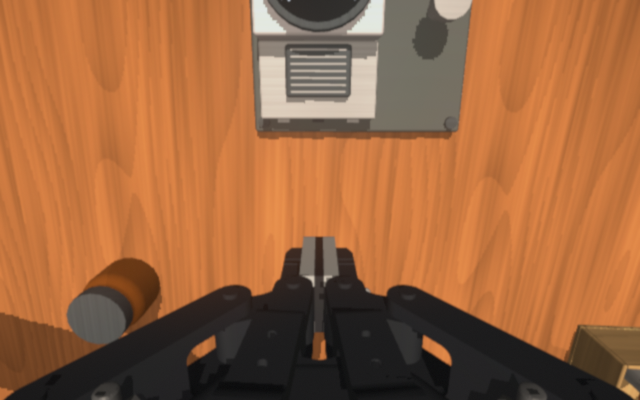

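```bash
python3 - <<'E'
import cv2
a=cv2.imread("pics/wrist1.png")[0:145,240:480]; cv2.imwrite("pics/wrist1c.png",cv2.resize(a,None,fx=3.3333333,fy=3.3333333,interpolation=cv2.INTER_CUBIC))
E
```

```text
(no output)
```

View pics/wrist1c.png

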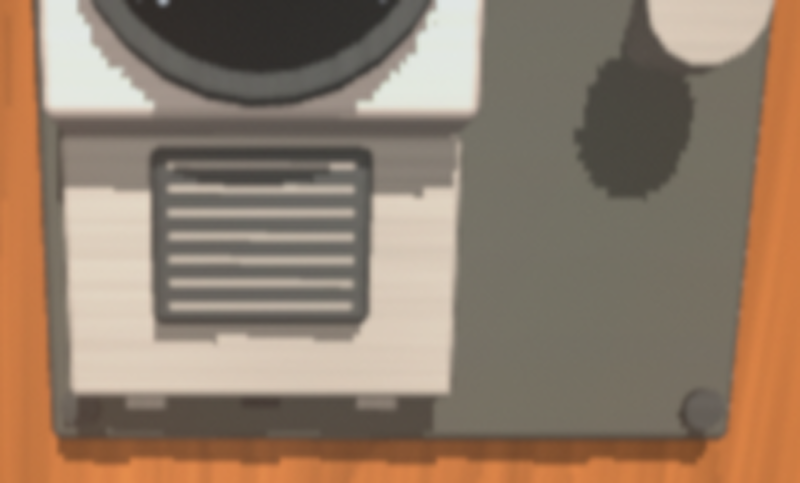

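```bash
python3 - <<'E'
t=open('est.py').read()
t=t.replace('def proj','CAM["w1"]=(59.12347325703246,318.63794245067163,192.98611991572463,[-2.864101760297932,-0.06734036696055155,-0.012408630237441437],[-0.5498007331308891,-0.3175249021553327,0.30644481312937194])\ndef proj',1)
t=t.replace('C={','C={"w1":(10/3,240,0),')
t=t.replace('D=[','''D=[("w1",-.03,"n",-.104,.047,150,147),("w1",.03,"n",-.104,.047,372,147),("w1",-.03,"n",-.15,.047,155,323),("w1",.03,"n",-.15,.047,369,323),
("w1",-.055,"n",-.1,.064,42,115),("w1",.055,"n",-.1,.064,478,117),("w1",-.055,"n",-.17,.038,72,393),("w1",.055,"n",-.17,.038,449,393),("w1",-.065,"b",-.195,.016,57,435),("w1",.145,"b",-.195,.016,724,437),
''')
open('est.py','w').write(t)
E
python3 est.py
```

```text
[ 0.55159048 -0.03788187  0.04663539  0.15336432 -0.01119968]
('w1', -0.03, 'n', -0.104) [-0.7 -1.1]
('w1', 0.03, 'n', -0.104) [ 0.7 -1. ]
('w1', -0.03, 'n', -0.15) [-0.9  0.1]
('w1', 0.03, 'n', -0.15) [0.3 0.2]
('w1', -0.055, 'n', -0.1) [-0.3  0.5]
('w1', 0.055, 'n', -0.1) [0.9 0. ]
('w1', -0.055, 'n', -0.17) [-0.7  0.6]
('w1', 0.055, 'n', -0.17) [1.  0.7]
('w1', -0.065, 'b', -0.195) [-2.   0.2]
('w1', 0.145, 'b', -0.195) [ 1.9 -0.3]
('side', 0.145, 'b', 0.235) [-1.2 -0.6]
('side', -0.065, 'b', 0.235) [-0.4 -0.1]
('side', -0.065, 'b', -0.195) [ 0.1 -0.2]
('side', 0.145, 'b', -0.195) [-0.2 -0.4]
('scene', 0.145, 'b', -0.195) [ 0.1 -0.1]
('scene', 0.145, 'b', 0.235) [ 2.1 -0.4]
('scene', -0.065, 'b', 0.235) [ 1.2 -1.7]
('scene', -0.065, 'b', -0.195) [-0.4 -0.4]
('wrist', 0.145, 'b', -0.195) [1.6 1.9]
('side', 0.055, 's', 0.036) [-1.3 -0.7]
('side', -0.055, 's', 0.036) [0.5 0.4]
('scene', -0.055, 's', 0) [-1.8  0. ]
('scene', 0.055, 's', 0) [2.  1.6]
('side', 0.055, 'n', 0) [-0.4 -1. ]
('side', -0.055, 'n', 0) [-0.2 -0.2]
('wrist', -0.055, 'n', 0) [-1.8 -0.3]
('wrist', 0.055, 'n', 0) [-0.5  0.4]
('scene', 0.055, 'n', 0) [ 0.2 -0.6]
('scene', -0.055, 'n', 0) [ 0.2 -0.4]
nose [np.float64(0.5521125937931393), np.float64(-0.04906937075879302), 0.041] btn [np.float64(0.5580331419371884), np.float64(-0.17593129219179826), 0.047] stop [np.float64(0.5444408684739273), np.float64(0.11531571505115965), 0.041] gap 0.1645640051959083
```

```bash
python3 - <<'E'
from cell import *
from est import p,W
import cv2,numpy as np
from scipy.spatial.transform import Rotation as Ro
rv=(Ro.from_euler('z',p[2])*Ro.from_euler('x',-np.pi/2)).as_rotvec()
yb=p[4]-.127+.006
move_pose(W(p,0,yb,.10),rv)
print(current_force())
print(move_straight(W(p,0,yb,.055),v=.1,max_force=10))
print(move_straight(W(p,0,yb,.041),v=.02,max_force=25))
sleep(.3)
print(current_tool_pos(),current_force(),current_clock())
s=snapshot("wrist"); cv2.imwrite("pics/wrist2.png",s["color"][:,:,::-1])
s=snapshot("side"); cv2.imwrite("pics/side2.png",cv2.resize(s["color"][140:260,230:390,::-1],None,fx=5,fy=5))
E
```

```text
[ 1.16101507 -1.21650845  0.94092686]
False
False
[ 0.55817018 -0.17001444  0.04166811] [-0.58967764  0.64978822  5.29463649] 4.55
```

View pics/wrist2.png

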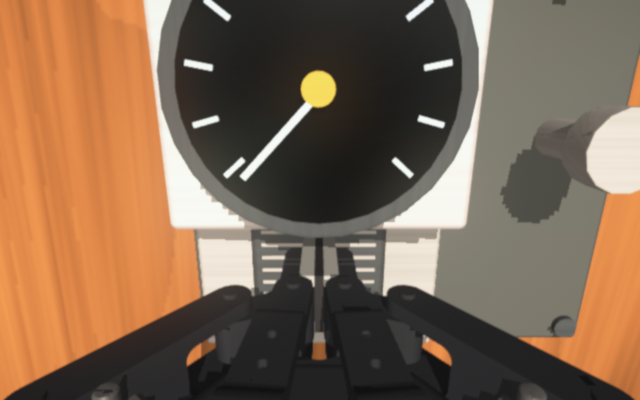

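View pics/side2.png

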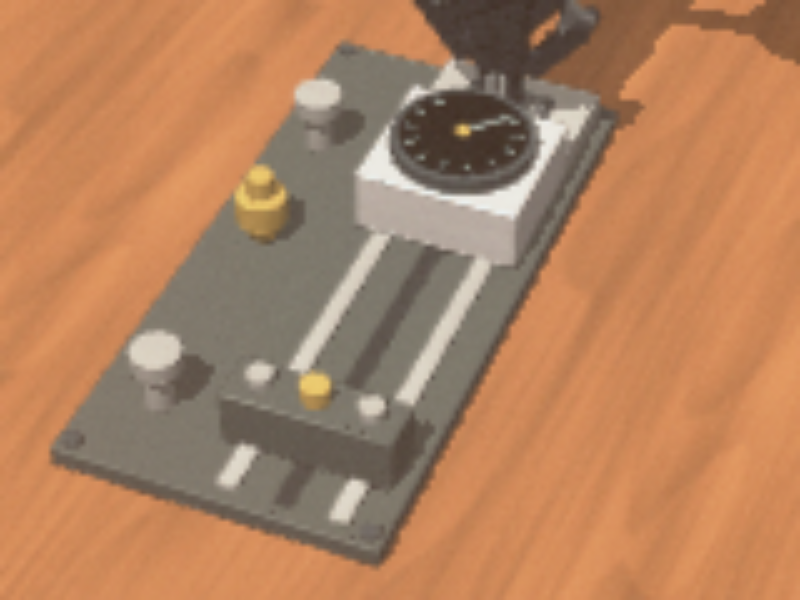

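```bash
python3 - <<'E'
from cell import *
from est import p,W
import numpy as np
yb=p[4]-.127+.006
for z in np.arange(.040,.030,-.001):
    move_straight(W(p,0,yb,z),v=.02); sleep(.15)
    f=np.mean([current_force() for _ in range(5)],0)
    print(round(z,4),current_tool_pos().round(4),f.round(1),round(current_clock(),2))
    if f[2]>16: break
E
```

```text
0.04 [ 0.5582 -0.17    0.0408] [-0.6  0.3  5.9] 5.05
0.039 [ 0.5582 -0.1701  0.0398] [-0.5  1.5  6.1] 5.45
0.038 [ 0.5582 -0.17    0.039 ] [-2.3  1.1  7.5] 5.85
0.037 [ 0.5584 -0.1701  0.039 ] [-4.1  1.  14. ] 6.25
0.036 [ 0.5585 -0.1702  0.0389] [-6.1  2.3 18.5] 6.65
```

```bash
python3 - <<'E'
from cell import *
from est import p,W
import numpy as np,cv2
z=.0362
def st(l):
    q=current_tool_pos(); c,s=np.cos(p[2]),np.sin(p[2]); dx,dy=q[0]-p[0],q[1]-p[1]
    print(l,"bed",round(c*dx+s*dy,4),round(-s*dx+c*dy,4),"z",q[2].round(4),current_force().round(1),round(current_clock(),2))
st("start")
y0=p[4]-.127
print(move_straight(W(p,0,y0+.026,z),v=.03,max_force=30)); st("a")
print(move_straight(W(p,0,p[3]-.111-.025,z),v=.06,max_force=30)); st("b")
s=snapshot("side"); cv2.imwrite("pics/side3.png",cv2.resize(s["color"][140:260,230:390,::-1],None,fx=5,fy=5))
s=snapshot("wrist"); cv2.imwrite("pics/wrist3.png",s["color"][:,:,::-1])
E
```

```text
start bed 0.0007 -0.1325 z 0.0389 [-6.1  2.3 18.5] 6.65
False
a bed 0.0007 -0.1135 z 0.0389 [-5.9 -1.3 16.4] 7.47
False
b bed 0.0007 0.0165 z 0.0389 [-6.4 -2.4 18.3] 9.78
```

View pics/side3.png

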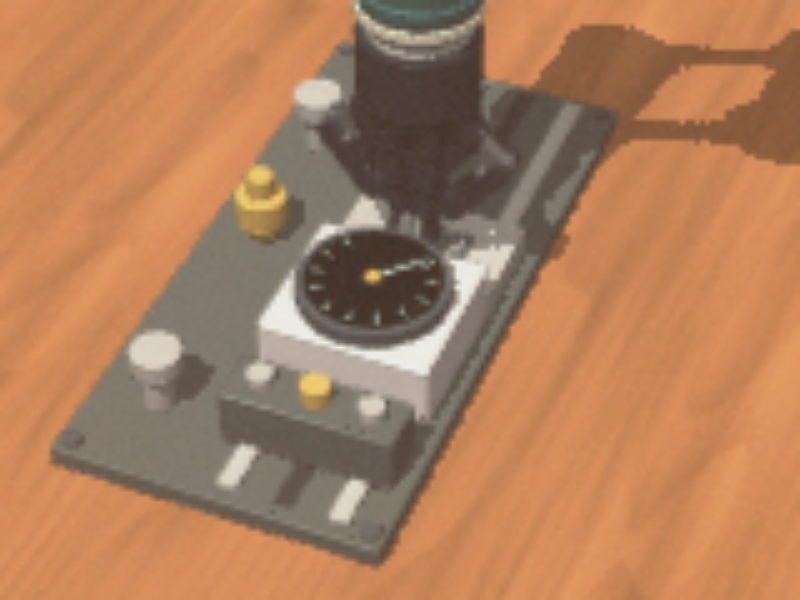

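View pics/wrist3.png

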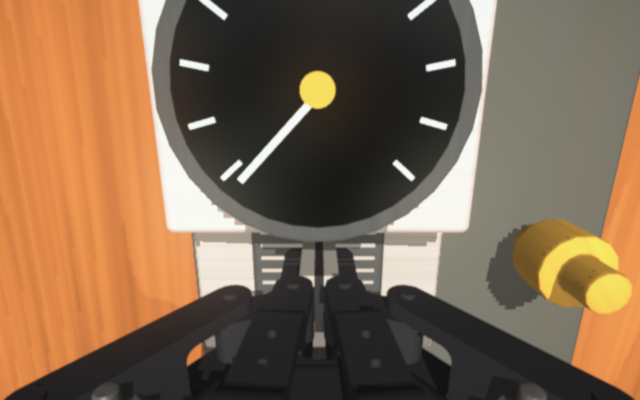

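```bash
python3 - <<'E'
from cell import *
from est import p,W
import numpy as np,cv2
z=.0362
def st(l):
    q=current_tool_pos(); c,s=np.cos(p[2]),np.sin(p[2]); dx,dy=q[0]-p[0],q[1]-p[1]
    f=np.mean([current_force() for _ in range(3)],0)
    print(l,"bed",round(c*dx+s*dy,4),round(-s*dx+c*dy,4),"z",q[2].round(4),f.round(1),round(current_clock(),2)); return f
y=p[3]-.136
for i in range(24):
    y+=.002
    move_straight(W(p,0,y,z),v=.03); f=st(round(y,4))
    if f[1]<-24 or f[2]>40: break
s=snapshot("side"); cv2.imwrite("pics/side4.png",cv2.resize(s["color"][140:260,230:390,::-1],None,fx=5,fy=5))
s=snapshot("wrist"); cv2.imwrite("pics/wrist4.png",s["color"][:,:,::-1])
E
```

```text
0.0194 bed 0.0007 0.0185 z 0.0389 [-6.  -2.5 18.2] 10.12
0.0214 bed 0.0007 0.0206 z 0.0389 [-6.5 -2.8 19.9] 10.38
0.0234 bed 0.0007 0.0226 z 0.0389 [-6.9 -2.  18.8] 10.62
0.0254 bed 0.0007 0.0246 z 0.0389 [-6.1 -1.4 17.9] 10.88
0.0274 bed 0.0007 0.0266 z 0.0389 [-6.7 -2.1 19.1] 11.12
0.0294 bed 0.0007 0.0286 z 0.0388 [-7.2 -1.9 18.1] 11.38
0.0314 bed 0.0007 0.0306 z 0.0389 [-6.7 -2.  18.8] 11.62
0.0334 bed 0.0007 0.0326 z 0.0388 [-6.6 -2.8 18.4] 11.88
0.0354 bed 0.0007 0.0345 z 0.0389 [-7.  -2.8 17.3] 12.12
0.0374 bed 0.0009 0.0352 z 0.0388 [-5.2 -8.4 17.4] 12.38
0.0394 bed 0.0013 0.0368 z 0.0388 [-5.2 -8.7 15.5] 12.62
0.0414 bed 0.0017 0.0387 z 0.0388 [-2.3 -9.6 15.1] 12.88
0.0434 bed 0.0022 0.0408 z 0.0388 [-2.7 -9.  14.1] 13.12
0.0454 bed 0.0025 0.0429 z 0.0388 [-0.4 -9.6 13. ] 13.38
0.0474 bed 0.0025 0.0438 z 0.0388 [ -1.5 -12.6  12.7] 13.62
0.0494 bed 0.0025 0.0438 z 0.0389 [ -1.2 -20.5  11.6] 13.88
0.0514 bed 0.0026 0.0439 z 0.0389 [ -0.5 -28.4  12.2] 14.12
```

View pics/side4.png

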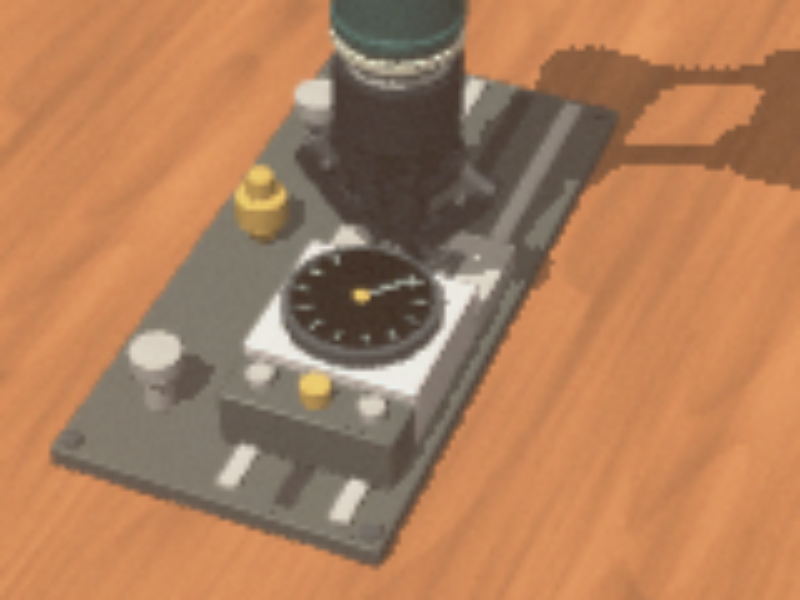

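View pics/wrist4.png

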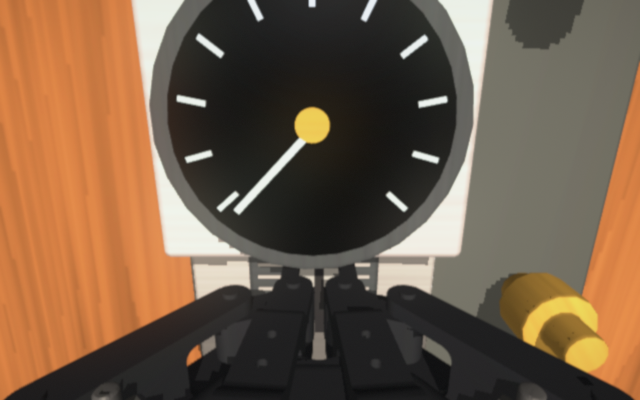

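```bash
python3 - <<'E'
from cell import *
from est import p,W
import numpy as np,cv2
def st(l):
    q=current_tool_pos(); c,s=np.cos(p[2]),np.sin(p[2]); dx,dy=q[0]-p[0],q[1]-p[1]
    f=np.mean([current_force() for _ in range(3)],0)
    print(l,"bed",round(c*dx+s*dy,4),round(-s*dx+c*dy,4),"z",q[2].round(4),f.round(1),round(current_clock(),2)); return f
sleep(.3);st("hold")
move_straight(W(p,.001,.0475,.0375),v=.02); st("ease")
for z in (.042,.046,.050,.055):
    move_straight(W(p,.001,.0475,z),v=.03); st(z)
sleep(.2)
move_straight(W(p,.001,.036,.055),v=.05); st("back")
move_straight(W(p,.001,.034,.13),v=.1)
move_straight(W(p,.001,-.10,.24),v=.2); sleep(.3); st("up")
s=snapshot("side"); cv2.imwrite("pics/side5.png",cv2.resize(s["color"][140:260,230:390,::-1],None,fx=5,fy=5))
s=snapshot("wrist"); cv2.imwrite("pics/wrist5.png",s["color"][:,:,::-1])
s=snapshot("scene"); cv2.imwrite("pics/scene5.png",s["color"][:,:,::-1])
E
```

```text
hold bed 0.0026 0.0439 z 0.0389 [ -1.5 -27.   11.4] 14.53
ease bed 0.0025 0.0438 z 0.039 [ -0.5 -12.6   6.8] 14.88
0.042 bed 0.0024 0.0438 z 0.0429 [  1.  -13.1   4. ] 15.18
0.046 bed 0.0019 0.0438 z 0.0462 [  1.7 -13.7   1. ] 15.47
0.05 bed 0.0007 0.0439 z 0.0491 [  1.4 -13.4  -2.7] 15.75
0.055 bed -0.0006 0.044 z 0.0533 [  0.3 -12.1  -5.7] 16.07
back bed 0.0011 0.036 z 0.055 [-0.3 -0.9 -0.3] 16.65
up bed 0.0008 -0.0992 z 0.2393 [ 0.5 -0.1 -0.3] 18.87
```

View pics/side5.png

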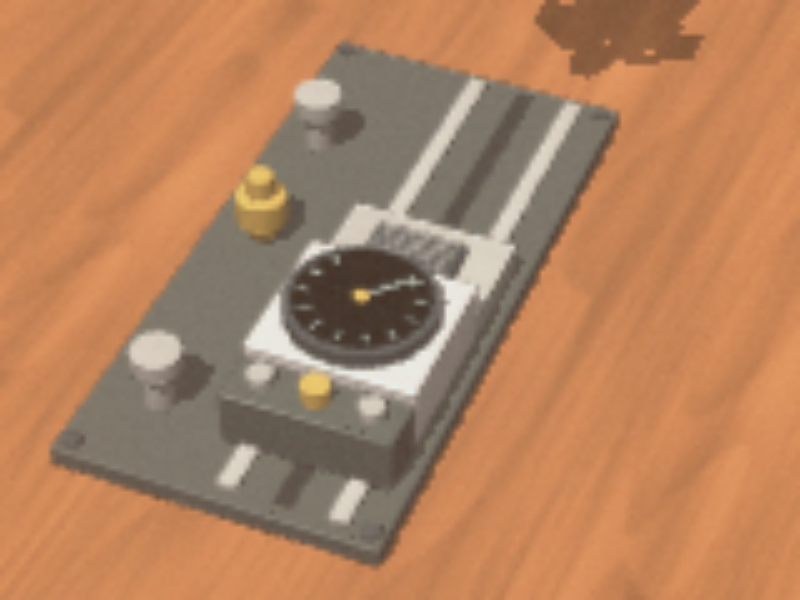

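View pics/wrist5.png

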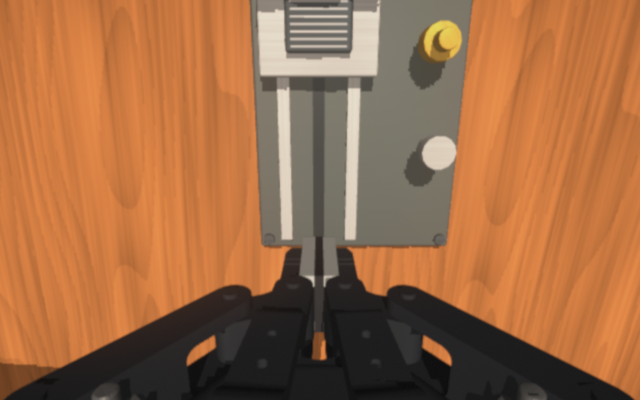

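View pics/scene5.png

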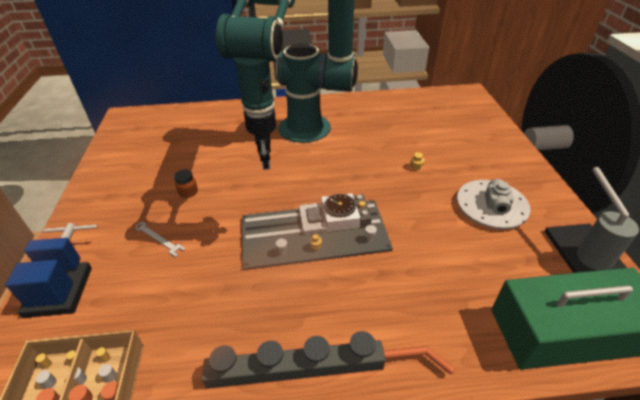

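```bash
python3 - <<'E'
from cell import *
from est import p,W
import cv2,numpy as np
move_straight(W(p,0,.0438-.016-.09,.24),v=.15); sleep(.3)
s=snapshot("wrist"); im=s["color"][:,:,::-1]; print(current_tool_pos(),current_clock())
a=im[0:120,240:400]; b=cv2.imread("pics/wrist1.png")[0:120,240:400]
cv2.imwrite("pics/cmp6.png",cv2.resize(np.hstack([b,a]),None,fx=2.5,fy=2.5,interpolation=cv2.INTER_CUBIC))
E
```

```text
[ 0.55450844 -0.10058599  0.23997952] 19.7667
```

View pics/cmp6.png

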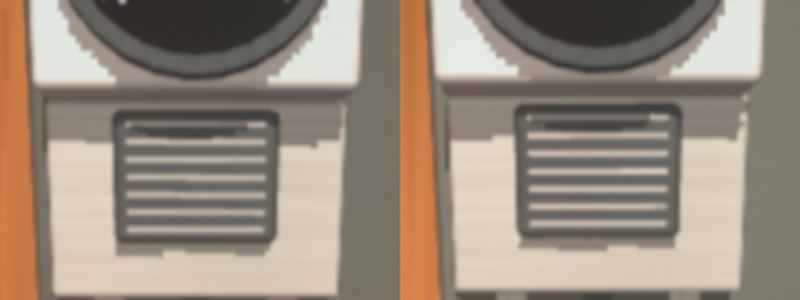

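```bash
python3 -c "
from cell import *
finish_job()"
```

```text
the job is handed in; nothing more can be done
```

The carriage is home against the end stop with the lock button back up, and the job is handed in at about 20 s of the 40 s allowed. No verdict is reported.

- **What I did:** I pressed the button to its bottom with the closed fingers (about 18 N, fingertip at z = 0.039 m). Keeping it pressed, I moved the carriage about 167 mm to the stop. I then pushed on the block's rear face up to 28 N with no further movement. I lifted the fingers while still pushing lightly forward, so the button rose with the carriage held home, then backed off and retreated.
- **Carriage:** the distance moved agrees with the 165 mm I measured in the pictures, to within their accuracy. The last side picture shows no visible gap between nose and stop.
- **Button:** the wrist picture matches the one taken before pressing, so it looks fully up.
- **Loose fittings:** by eye, none of them looks moved in the scene picture, or in the side crop for those on the shelf. I did not measure their positions.

Most of the travel was by friction of the fingertip on the button, not by pushing on the block. The fingertip slid 9 mm forward onto the block face only after the carriage met the stop.

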